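# Roll down a scored damping sheet on a steel cover

## Task

The damping sheet on the grey steel cover is stuck down only at its end nearest the robot. Take the hand roller off its rest and roll the rest of the sheet down strip by strip, from the stuck end outwards so that no air is trapped, with a firm, steady push of about 15 newtons and never more than 25 on any strip, until every strip is fully home. Then set the roller back upright on its rest and let go, and leave the other things on the bench alone.

Things in the scene. Friction and masses are not known exactly. Their poses are not given: they have to be found in the camera images.
- jig: Plywood jig board, 300 x 190 x 6 mm, fixed. Origin: centre of its underside, on the bench. Clamped over it, centred, face up: a grey steel cover, 264 (x) x 132 mm. Rubber packing leaves the cover's face 36 to 56 mm above the bench at its middle and up to 0.04 rad out of level along x: feel for it. On the face, centred, lies the damping sheet, 203 (x) x 80 mm. x runs from its stuck end (nearer the robot) to its free end.
- strip1 (a joint): Strip 1: distance pressed down, 0 (standing proud, top 6 mm above the cover's face) to 0.003 m (home, top 3 mm above it, hard). It lies on putty-like butyl: under about 10 N it does not move, above that it sinks, at about 10 mm/s under 15 N, and stays. The sheet is scored across into six strips 33 mm long, pitch 34 mm. The stuck one (home for good) is centred at x = -85 mm on the jig, strip 1 at -51 mm.
- strip2 (a joint): Strip 2, at x = -17 mm: pressed down 0 to 0.003 m. (Beside the sheet, at x = 0 and y = 58 to 78 mm either way, two strap clamps hold the cover; they stand up to 16 mm above its face.)
- strip3 (a joint): Strip 3, at x = +17 mm: pressed down 0 to 0.003 m.
- strip4 (a joint): Strip 4, at x = +51 mm: pressed down 0 to 0.003 m.
- strip5 (a joint): Strip 5, the free end, at x = +85 mm: pressed down 0 to 0.003 m.
- roller: Hand roller, 0.5 to 0.6 kg: black rubber wheel 48 mm across, 70 mm wide, in a steel yoke under a flat guard plate, wooden handle bar on top. Origin: middle of the axle, 24 mm above the wheel's bottom; y along the axle, x the way it rolls. Guard plate 84 (x) x 90 mm, 32 to 36 mm above the origin. Handle bar along y, centre 68 mm above the origin, 26 mm thick (x), 28 high, 80 long: grip across x from above.
- wheel (a joint): Turning of the roller's wheel about its axle, rad, 0 at the start, unlimited; rolling towards +x of the roller makes it grow.
- rest: Roller rest of bent steel, fixed: base 110 x 100 x 4 mm, two upright cheeks across x, inner faces 60 mm apart, 4 mm thick, 80 mm wide (y), tops 65 mm above the bench. Origin: centre of its underside. The roller's guard plate lies on the cheeks' tops, its wheel hanging freely between them, axle along the rest's y.
- rest_seat (a point): Where the roller's origin lies when it is back on its rest: on the rest's centre line, 33 mm above the bench.
- bearing: Bystander: steel bearing ring, 40 mm across, 12 mm high, flat on the bench between cover and rest. Origin: centre of its underside.
- tierod: Bystander: steering ball joint with shank, about 105 mm long, 48 mm high, on the far side of the bench. Origin: under its round housing.
- spanner: Bystander: steel spanner, 200 mm, lying flat at the far right. Origin: under its middle.
- bellows: Bystander: black rubber bellows standing on its wide end, 52 mm across, 112 mm high. Origin: centre of its underside.
- cleaner: Bystander: white bottle, 60 mm across, 170 mm high. Origin: centre of its underside.
- pliers: Bystander: pliers lying flat, 150 mm long, 17 mm high. Origin: under the pivot.

How it is judged:
By the outcome, as a careful person would: the job done as asked, in the order asked, and still so for the second after the job is handed in, with the robot touching nothing.
It also fails if it takes over 72 s, if anything falls off the work surface, if the arm or the gripper's body presses on something with over 40 N, if the wrist force passes 120 N, or if a joint passes its speed limit or range.

## Robot

A 6-joint arm with a two-finger parallel gripper is mounted at the origin on the work surface. World frame = base frame: x ahead of the robot, y to its left, z up, the work surface at z = 0. Lengths are in m, angles in degrees, forces in N, time in s.
With the tool pointing down it reaches from about 0.3 to 0.775 m from the base axis. Payload 14.6 kg.
Tool frame: the origin (TCP) lies at the very end of the fingers, on their centre line; the grasp point (between the pads) lies grasp_offset behind it (grasp_offset is the distance from the TCP to the grasp point, in m); y points along the fingers, x is the direction in which the jaws open and shut, and the axes are right-handed (so a half turn about y gives the same grasp; the last joint's range is limited). The gripper opens to 85 mm and grips with 20 to 120 N. Pads are 22 mm wide; open, the fingers measure 114 mm over their backs; the gripper's body (76 mm by 85 mm) begins 54 mm behind the grasp point. The pads swing forward as they close: fully open they stand 13 mm farther back than shut.
Start: joints at [-68.044, 17.183, 87.147, -0, 75.671, -3.816], TCP at [0.239, -0.495, 0.191] pointing down, gripper open.
Joint ranges: [-173.82, 173.82], [-45.26, 126.66], [13.44, 144.39], [-59.66, 239.66], [0, 175.72], [-146.38, 146.38]. Speed limits (degrees/s): [127.2, 127.2, 147.25, 180, 180, 180].

## Interface

Orientations are given as [roll, pitch, yaw] about the fixed x, y, z axes, in that order (R = Rz(yaw) Ry(pitch) Rx(roll)).
In Python, from station import get_obs, camera, close_job, grasp_offset gives the robot as it stands. The module is installed in compiled form; this text tells all that it offers.
- The arm moves only by the tool servo_tool, never from a script. Its argument "deltas" is a list of rows, each a list of 3 entries, a list of its own where there are three numbers: the shift along the world's x, y, z as a fraction of full scale, then the turn, a rotation vector about the world's x, y, z as a fraction of full scale, then the closure, from -1 (fully open) to 1 (shut), so that 0 is half open. A call has 1 to 12 rows; each row is the pose to reach, as a shift and turn from the pose commanded when the call began; what a row does not reach only later rows make up. Full scale, the value 1, is 0.2 m for a shift and 90 degrees for a turn. A row lasts 1/8 s, in which the tool goes at most 62.5 mm and 10.7 degrees, less where a joint would pass 70% of its speed; a pose out of reach is approached as far as the arm can. A call with a number of a shift or a turn outside -1 to 1 is refused whole. A call with a gripper value outside its range is refused whole. The fingers move at their own pace and stop on an object; "grip_force" is the grip in N (left out, the last holds). Time passes only in rows, so rows that repeat a pose let the fingers close. It gives the time, the measured TCP pose, the force and the opening at its end, in the units of the state.
- get_obs(): the state, without advancing time (a new reading comes with each control period).
- camera(name): name is "side" or "top" or "wrist"; returns a dict with "color" (384x512x3 uint8, blue, green, red), "vertical_fov" (degrees; the focal length in pixels is half the picture's height over the tangent of half this angle, whatever the lens; pixels are square), "cx", "cy" (the principal point, pixels), "T" (4x4, takes a point from camera to world coordinates). Camera axes: x right, y down, z forward; pixel columns grow to the right and rows downward; lengths in m; the calibration is good to about 2 mm. A picture is of the moment at which its call begins. There is no depth.
- close_job(): hands the job in, once; it reports no verdict.
The state is a dict: "time_s": time; "joint_positions": joint angles; "joint_vel": joint speeds; "joint_torque": joint torques, N m; "position": TCP position; "tool_rot": TCP orientation; "ft_force": force on the tool from outside, world axes, zero at the start; "wrist_torque": the same for the moment, N m; "gripper_width": finger opening in m.
Only numpy, scipy, OpenCV 4.12 (cv2) and the standard library are available. Lean on these libraries where they do the work, as an engineer would, in place of code of your own. Each camera call takes 0.05 s, during which the arm holds its last target. There are 200 camera calls.

## Working session

There is one attempt and no reset: what is moved stays moved. The work goes in short steps, Python scripts to look and compute and a tool call to move; the robot and the scene stay as the last step left them, time stands still between calls to the robot, and variables do not carry over. Pictures are saved under pics/ and viewed, about 8 in all and at most 12, crops included, and the job is handed in when it is done.

Besides the shell and the picture viewer there is one more tool, called after "Emit:" as a command line: name --argument value ..., lists and objects as JSON in quotes. servo_tool: Moves the arm, as the interface text tells. Shift numbers are shares of 0.2 m and turn numbers shares of 90 degrees, none past 1 either way. Its arguments: {"type":"object","properties":{"deltas":{"type":"array","items":{"type":"array"}},"grip_force":{"type":"number"}},"required":["deltas"]}

```bash
mkdir -p pics
cat > h.py <<'E'
import numpy as np, cv2
from station import get_obs, camera, close_job, grasp_offset
def K(c):
    f=c["color"].shape[0]/2/np.tan(np.radians(c["vertical_fov"])/2); return f,c["cx"],c["cy"]
def ray(c,u,v,z):
    f,cx,cy=K(c);T=np.array(c["T"]);d=T[:3,:3]@np.array([(u-cx)/f,(v-cy)/f,1]);o=T[:3,3]
    return o+d*(z-o[2])/d[2]
def proj(c,p):
    f,cx,cy=K(c);T=np.array(c["T"]);q=T[:3,:3].T@(np.array(p)-T[:3,3]);return f*q[0]/q[2]+cx,f*q[1]/q[2]+cy
E
python3 - <<'E'
from h import *
import pickle
o=get_obs();print(o,grasp_offset)
D={}
for n in ["top","side"]:
    c=camera(n);D[n]=c;print(n,c["vertical_fov"],c["cx"],c["cy"],np.round(c["T"],3).tolist())
    cv2.imwrite(f"pics/{n}0.png",c["color"])
pickle.dump(D,open("c0.pkl","wb"))
E
```

```text
{'time_s': 0.0, 'joint_positions': array([-6.80466947e+01,  1.72143136e+01,  8.71818206e+01,  1.26343524e-03,
        7.56697063e+01, -3.81440592e+00]), 'joint_vel': array([-0.01678112,  0.03520339, -0.06656774,  0.01742166,  0.07798166,
        0.02695962]), 'joint_torque': array([-9.42135084e-04, -5.43506956e+01, -3.61795092e+01, -7.59976410e-05,
        4.08974054e-03, -9.97312782e-06]), 'position': array([ 0.23900636, -0.49503607,  0.1908227 ]), 'tool_rot': array([-8.99943989e+01,  6.56133247e-02, -6.42325990e+01]), 'ft_force': array([-0.36348765, -0.27526932,  0.00141193]), 'wrist_torque': array([-0.01571783,  0.03767371,  0.01290438]), 'gripper_width': 0.08505576947865817} 0.0187
top 54.72606579120018 252.60271456383825 189.81792888848867 [[0.001, -0.987, 0.159, 0.36], [-1.0, 0.001, 0.009, 0.023], [-0.009, -0.159, -0.987, 1.116], [0.0, 0.0, 0.0, 1.0]]
side 48.21046970444406 259.5290188318215 191.81790739568075 [[-0.806, -0.414, 0.423, 0.05], [-0.592, 0.566, -0.574, 0.73], [-0.002, -0.713, -0.701, 0.89], [0.0, 0.0, 0.0, 1.0]]
```

View pics/top0.png

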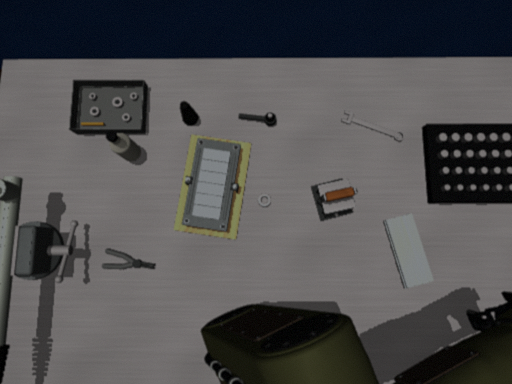

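View pics/side0.png

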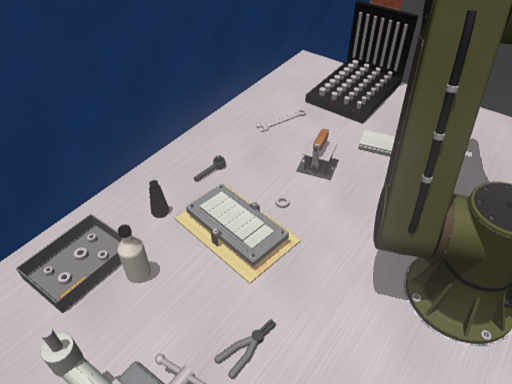

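The top view shows the jig around (214,187), its sheet spanning (215,150) to (207,220), the bearing at (264,200), and the roller on its rest at (336,198) with an orange handle. The side view agrees. Next I'll measure these.

```bash
cat > m.py <<'E'
from h import *
import pickle,itertools
D=pickle.load(open("c0.pkl","rb"));c=D["top"];im=c["color"]
hsv=cv2.cvtColor(im,cv2.COLOR_BGR2HSV)
def rect(mask,z,nm):
    cs,_=cv2.findContours(mask.astype(np.uint8),0,2)
    k=max(cs,key=cv2.contourArea);P=np.array([ray(c,u,v,z)[:2] for u,v in k[:,0]],np.float32)
    r=cv2.minAreaRect(P*1000);print(nm,np.round(r[0]),np.round(r[1]),round(r[2],1),"px",k[:,0].mean(0))
    return k
def box(u0,u1,v0,v1):
    m=np.zeros(im.shape[:2],bool);m[v0:v1,u0:u1]=1;return m
H,S,V=[hsv[...,i].astype(int) for i in range(3)]
print("px",hsv[230,190],hsv[160,212],hsv[195,342],hsv[205,325],hsv[100,250])
B=box(160,265,120,250)
rect(B&(H>18)&(H<40)&(S>70),0.006,"jig")
rect(B&(V>185)&(S<40),0.05,"sheet")
R=box(305,365,165,230)
rect(R&(H<18)&(S>110)&(V>70),0.115,"handle")
rect(R&(V<100)&(S<60),0.002,"restdark")
cc=D["side"]
big=cv2.resize(im[120:250,165:375],None,fx=3.8,fy=3.8,interpolation=cv2.INTER_CUBIC)
cv2.imwrite("pics/crop1.png",big)
# handle in side: centroid
s=cv2.cvtColor(cc["color"],cv2.COLOR_BGR2HSV).astype(int)
m=np.zeros(s.shape[:2],np.uint8);m[120:180,295:345]=1
m&=((s[...,0]<18)&(s[...,1]>110)&(s[...,2]>70)).astype(np.uint8)
ys,xs=np.nonzero(m);print("side handle",xs.mean(),ys.mean(),len(xs),[ray(cc,xs.mean(),ys.mean(),z).round(3) for z in(.10,.108)])
E
python3 m.py
```

```text
px [ 26 103 129] [105  17 117] [ 13 180 102] [ 10   6 123] [  8   9 116]
jig [553. 154.] [188. 298.] 81.4 px [210.65714286 187.58095238]Traceback (most recent call last):
  File "m.py", line 16, in <module>
    rect(B&(V>185)&(S<40),0.05,"sheet")
    ~~~~^^^^^^^^^^^^^^^^^^^^^^^^^^^^^^^
  File "m.py", line 7, in rect
    k=max(cs,key=cv2.contourArea);P=np.array([ray(c,u,v,z)[:2] for u,v in k[:,0]],np.float32)
ValueError: max() iterable argument is empty
```

```bash
sed -i 's/^rect(B&(V>185).*$/rect(B\&(V>135)\&(S<40)\&box(188,236,145,228),0.05,"sheet")/; s/(V<100)&(S<60)/(V<85)\&(S<90)/' m.py; python3 m.py
```

```text
px [ 26 103 129] [105  17 117] [ 13 180 102] [ 10   6 123] [  8   9 116]
jig [553. 154.] [188. 298.] 81.4 px [210.65714286 187.58095238]
sheet [498. 133.] [10. 22.] 76.8 px [218.17647059 202.41176471]
handle [ 512. -204.] [22. 76.] 13.0 px [340.12903226 192.87096774]
restdark [ 515. -215.] [111. 126.] 14.8 px [331.        202.7962963]
side handle 321.22935779816515 136.85321100917432 109 [array([ 0.517, -0.218,  0.1  ]), array([ 0.512, -0.208,  0.108])]
```

View pics/crop1.png

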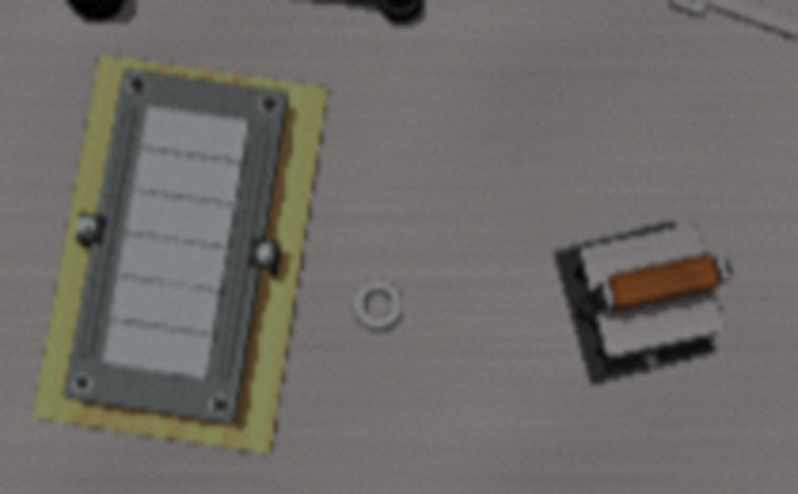

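The jig centre is at about (0.553, 0.154) with yaw -8.6°. The roller handle is at about (0.512, -0.206) with yaw 13°. I'm moving above the handle.

Emit:
servo_tool --deltas '[[[0.17,0.18,0.0],[0,0,0.11],-1],[[0.35,0.37,0.0],[0,0,0.22],-1],[[0.53,0.56,0.0],[0,0,0.33],-1],[[0.68,0.72,0.0],[0,0,0.43],-1],[[0.68,0.72,0.0],[0,0,0.43],-1]]' --grip_force 100

```text
time_s: 0.72
position: [0.3765, -0.3494, 0.1912]
tool_rot: [-90.0, 0.0, -25.2]
ft_force: [-1.0, -0.3, -0.7]
gripper_width: 0.0856
```

Emit:
servo_tool --deltas '[[[0.17,0.18,0.0],[0,0,0.11],-1],[[0.35,0.37,0.0],[0,0,0.22],-1],[[0.53,0.56,0.0],[0,0,0.33],-1],[[0.685,0.725,0.0],[0,0,0.428],-1],[[0.685,0.725,0.0],[0,0,0.428],-1],[[0.685,0.725,0.0],[0,0,0.428],-1]]'

```text
time_s: 1.48
position: [0.5116, -0.2071, 0.1911]
tool_rot: [-90.0, 0.0, 12.8]
ft_force: [0.0, 0.2, -0.2]
gripper_width: 0.0855
```

```bash
cat > w.py <<'E'
from h import *
o=get_obs();print(o["time_s"],o["position"],o["tool_rot"],o["joint_positions"].round(1),o["ft_force"].round(2))
c=camera("wrist");im=c["color"];cv2.imwrite("pics/wrist1.png",im);print(np.round(c["T"],3).tolist())
h=cv2.cvtColor(im,cv2.COLOR_BGR2HSV).astype(int)
m=((h[...,0]<18)&(h[...,1]>110)&(h[...,2]>60)).astype(np.uint8)
k=max(cv2.findContours(m,0,2)[0],key=cv2.contourArea)
P=np.array([ray(c,u,v,.115)[:2] for u,v in k[:,0]],np.float32)*1000
print(cv2.minAreaRect(P),cv2.boundingRect(k))
E
python3 w.py
```

```text
1.475 [ 0.5115597  -0.20710573  0.19107778] [-8.99897213e+01  3.75712160e-02  1.28427281e+01] [-25.8  17.5  86.8  -0.   75.7 -38.7] [ 0.01  0.17 -0.24]
[[0.975, 0.21, 0.071, 0.494], [0.222, -0.923, -0.314, -0.126], [-0.0, 0.322, -0.947, 0.373], [0.0, 0.0, 0.0, 1.0]]
((512.7901000976562, -203.1069793701172), (23.057565689086914, 74.634521484375), 12.810423851013184) (241, 139, 29, 87)
```

View pics/wrist1.png

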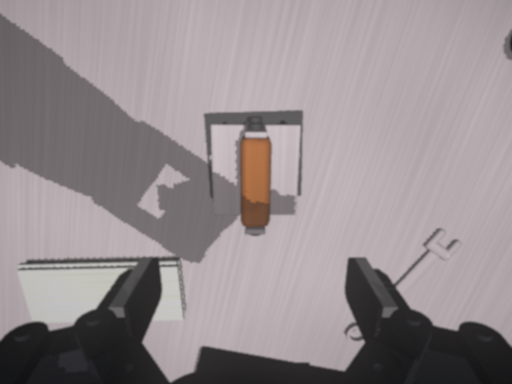

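The wrist view shows the handle centred between the open fingers, at pixel (256,180), with yaw 12.8° confirmed. Going down and gripping.

Emit:
servo_tool --deltas '[[[0.003,0.013,-0.2],[0,0,0],-1],[[0.003,0.013,-0.4],[0,0,0],-1],[[0.003,0.013,-0.535],[0,0,0],-1],[[0.003,0.013,-0.535],[0,0,0],-1],[[0.003,0.013,-0.535],[0,0,0],1],[[0.003,0.013,-0.535],[0,0,0],1],[[0.003,0.013,-0.535],[0,0,0],1],[[0.003,0.013,-0.535],[0,0,0],1],[[0.003,0.013,-0.535],[0,0,0],1],[[0.003,0.013,-0.535],[0,0,0],1]]' --grip_force 110

```text
time_s: 2.78
position: [0.5127, -0.2037, 0.0844]
tool_rot: [-90.0, 0.0, 13.0]
ft_force: [-0.0, -0.8, 0.2]
gripper_width: 0.0001
```

The gripper closed on nothing, so I'm taking a look.

Run:
```python
from h import *
a=camera("wrist")["color"];s=camera("side");b=s["color"]
cv2.imwrite("pics/w2.png",np.hstack([cv2.resize(a[60:384,100:420],(400,405)),cv2.resize(b[90:200,260:370],(400,405),interpolation=cv2.INTER_CUBIC)]))
```

```text
(no output)
```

View pics/w2.png

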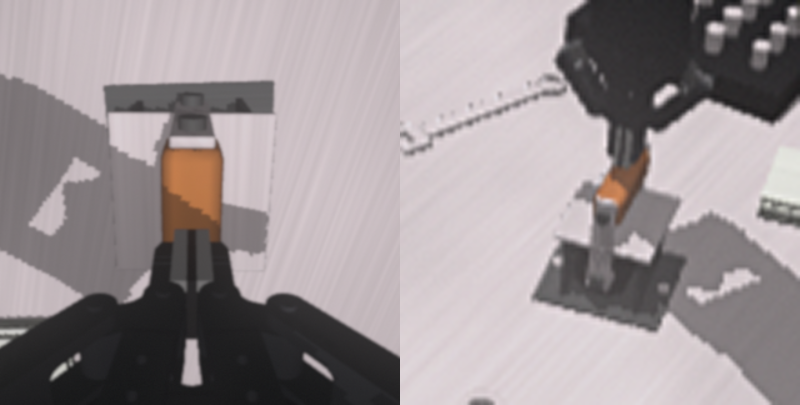

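Run:
```python
from h import *
o=get_obs();p=o["position"];print(p,o["gripper_width"],o["ft_force"])
f=lambda n:(lambda c:(c,c["color"]))(camera(n))
out=[]
for n in ["wrist","side","top"]:
    c,im=f(n);im=im.copy()
    y=np.radians(13);a=np.array([-np.sin(y),np.cos(y),0])*.04
    hc=np.array([.512,-.2045,.101])
    pts=[(p,(0,0,255)),(hc+a,(0,255,0)),(hc-a,(0,255,0)),(p+[0,0,.04],(255,0,255))]
    for q,col in pts:
        u,v=proj(c,q);print(n,round(u),round(v));
        if n!="wrist":pass
        cv2.circle(im,(int(round(u)),int(round(v))),2 if n=="wrist" else 0,col,-1)
    u,v=map(int,proj(c,hc)); r=110 if n=="wrist" else 40
    u=min(max(u,r),512-r);v=min(max(v,r),384-r)
    out.append(cv2.resize(im[v-r:v+r,u-r:u+r],(260,260),interpolation=cv2.INTER_NEAREST))
cv2.imwrite("pics/w3.png",np.hstack(out))
```

```text
[ 0.51271373 -0.20366791  0.08436049] 0.0001762472449510251 [ 0.8357834 -0.1894612  0.3708608]
wrist 252 226
wrist 250 171
wrist 251 299
wrist 252 260
side 320 144
side 316 147
side 324 132
side 321 133
top 337 195
top 324 197
top 352 191
top 340 192
```

View pics/w3.png

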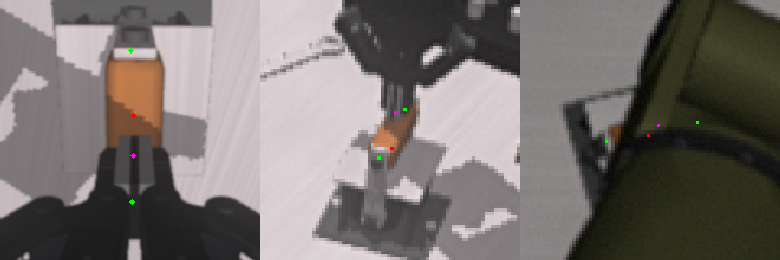

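Emit:
servo_tool --deltas '[[[0,0,0.1],[0,0,0],1],[[0,0,0.3],[0,0,0],1],[[0,0,0.45],[0,0,0],1],[[0,0,0.45],[0,0,0],1]]'

```text
time_s: 3.52
position: [0.5136, -0.2041, 0.1766]
tool_rot: [-90.1, -0.2, 13.0]
ft_force: [0.3, 0.4, -0.4]
gripper_width: 0.0002
```

Run:
```python
from h import *
o=get_obs();p=o["position"];print(p,o["tool_rot"],o["gripper_width"],o["ft_force"])
out=[]
for n,r in [("wrist",190),("side",55)]:
    c=camera(n);im=c["color"].copy()
    for z in (0,.04,.08):
        u,v=proj(c,p+[0,0,z]);print(n,round(u),round(v))
        cv2.circle(im,(int(round(u)),int(round(v))),0,(0,0,255),-1)
    u,v=map(int,proj(c,p));u=min(max(u,r),512-r);v=min(max(v,r),384-r)
    out.append(cv2.resize(im[v-r:v+r,u-r:u+r],(400,400),interpolation=cv2.INTER_NEAREST))
cv2.imwrite("pics/w4.png",np.hstack(out))
```

```text
[ 0.51356589 -0.20407879  0.17660017] [-90.14521733  -0.18301295  12.99168765] 0.00016193779923925238 [ 0.29368057  0.38676305 -0.42359567]
wrist 252 226
wrist 252 260
wrist 253 314
side 322 118
side 324 106
side 325 94
```

View pics/w4.png

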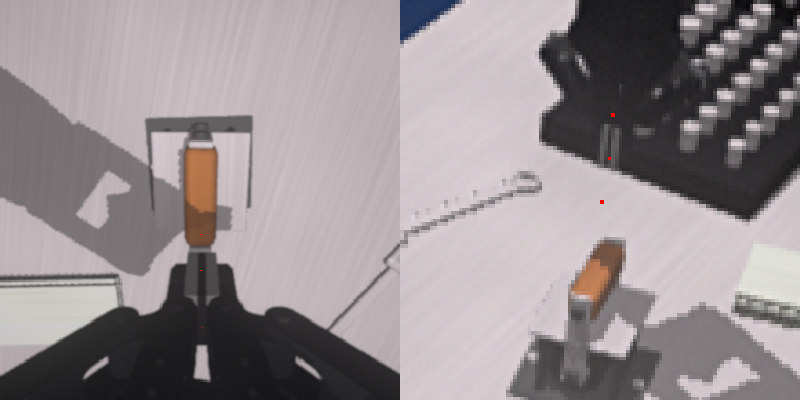

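The fingertips sit about 34 mm above the reported TCP: both the side and wrist views agree, and so does the empty closing just above the handle top. I'll reopen, go down to a reported z of about 0.046, and grip.

Emit:
servo_tool --deltas '[[[0,0,0],[0,0,0],-1],[[0,0,0],[0,0,0],-1],[[0,0,0],[0,0,0],-1],[[0,0,-0.15],[0,0,0],-1],[[0,0,-0.35],[0,0,0],-1],[[0,0,-0.5],[0,0,0],-1],[[0,0,-0.56],[0,0,0],-1],[[0,0,-0.56],[0,0,0],-1]]'

```text
time_s: 4.62
position: [0.5127, -0.2037, 0.0624]
tool_rot: [-90.0, 0.0, 13.0]
ft_force: [0.2, -0.4, 0.2]
gripper_width: 0.0851
```

Emit:
servo_tool --deltas '[[[0,0,-0.04],[0,0,0],-1],[[0,0,-0.08],[0,0,0],-1],[[0,0,-0.08],[0,0,0],1],[[0,0,-0.08],[0,0,0],1],[[0,0,-0.08],[0,0,0],1],[[0,0,-0.08],[0,0,0],1],[[0,0,-0.08],[0,0,0],1]]'

```text
time_s: 5.5
position: [0.5129, -0.2038, 0.047]
tool_rot: [-90.0, -0.0, 13.0]
ft_force: [-2.3, -0.2, 5.5]
gripper_width: 0.0247
```

Emit:
servo_tool --deltas '[[[0,0,0.05],[0,0,0],1],[[0,0,0.15],[0,0,0],1],[[0,0,0.3],[0,0,0],1],[[0,0,0.45],[0,0,0],1],[[0,0,0.55],[0,0,0],1],[[0,0,0.55],[0,0,0],1],[[0,0,0.55],[0,0,0],1]]'

```text
time_s: 6.38
position: [0.5122, -0.2034, 0.1552]
tool_rot: [-89.9, 0.1, 13.0]
ft_force: [0.4, -0.3, -5.9]
gripper_width: 0.0242
```

Run:
```python
from h import *
o=get_obs();p=o["position"];print(o)
out=[]
for n,r in [("wrist",190),("side",60)]:
    c=camera(n);im=c["color"].copy()
    u,v=map(int,proj(c,p));u=min(max(u,r),512-r);v=min(max(v,r),384-r)
    out.append(cv2.resize(im[v-r:v+r,u-r:u+r],(400,400),interpolation=cv2.INTER_NEAREST))
cv2.imwrite("pics/w5.png",np.hstack(out))
```

```text
{'time_s': 6.375, 'joint_positions': array([-2.54696253e+01,  1.91992097e+01,  8.94514230e+01,  1.16740064e-03,
        7.14519509e+01, -3.84610399e+01]), 'joint_vel': array([ 0.03312705,  0.49943802,  0.13655789,  0.06629226,  0.03365886,
       -0.06437433]), 'joint_torque': array([ 2.01347651e-02, -5.97120953e+01, -3.82833052e+01, -2.68252115e-03,
        1.45073142e-02, -1.66986774e-04]), 'position': array([ 0.51220798, -0.20343141,  0.15524561]), 'tool_rot': array([-8.99353287e+01,  7.96381855e-02,  1.29910873e+01]), 'ft_force': array([ 0.37903071, -0.25833386, -5.86885856]), 'wrist_torque': array([ 0.04666086, -0.01129061, -0.01936796]), 'gripper_width': 0.024222423462574454}
```

View pics/w5.png

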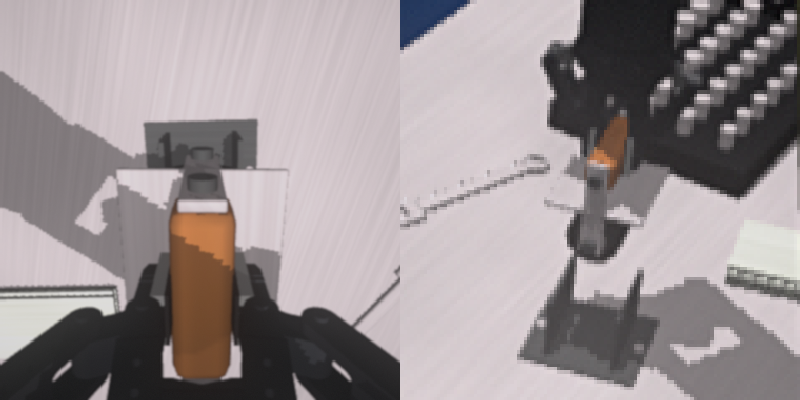

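The roller is lifted and hanging upright in the grip, with 24 mm opening and about 5.7 N of weight. Moving it over the stuck end of the sheet.

Emit:
servo_tool --deltas '[[[-0.01,0.1,0],[0,0,-0.012],1],[[-0.03,0.3,0],[0,0,-0.036],1],[[-0.06,0.55,0],[0,0,-0.07],1],[[-0.09,0.8,0],[0,0,-0.1],1],[[-0.108,0.925,0],[0,0,-0.12],1]]'

```text
time_s: 7.1
position: [0.4904, -0.0166, 0.1557]
tool_rot: [-90.0, 0.1, 2.2]
ft_force: [1.1, -0.6, -5.6]
gripper_width: 0.024
```

Emit:
servo_tool --deltas '[[[-0.03,0.25,0],[0,0,-0.036],1],[[-0.06,0.5,0],[0,0,-0.07],1],[[-0.09,0.75,0],[0,0,-0.1],1],[[-0.108,0.9,0],[0,0,-0.12],1],[[-0.108,0.926,0],[0,0,-0.12],1],[[-0.108,0.926,-0.05],[0,0,-0.12],1],[[-0.108,0.926,-0.12],[0,0,-0.12],1],[[-0.108,0.926,-0.2],[0,0,-0.12],1],[[-0.108,0.926,-0.2],[0,0,-0.12],1]]'

```text
time_s: 8.22
position: [0.4688, 0.1658, 0.1146]
tool_rot: [-90.1, 0.2, -8.6]
ft_force: [-0.3, -0.7, -5.5]
gripper_width: 0.0246
```

Run:
```python
from h import *
o=get_obs();p=o["position"];print({k:np.round(v,4) for k,v in o.items()})
out=[]
ax=np.array([.9888,-.1495,0])
for n,r in [("wrist",190),("side",80)]:
    c=camera(n);im=c["color"].copy()
    for d in (-.1015,.1015):
        u,v=proj(c,np.array([.553,.154,.05])+ax*d);cv2.circle(im,(int(u),int(v)),1,(0,0,255),-1)
    u,v=map(int,proj(c,p));u=min(max(u,r),512-r);v=min(max(v,r),384-r)
    out.append(cv2.resize(im[v-r:v+r,u-r:u+r],(400,400),interpolation=cv2.INTER_NEAREST))
cv2.imwrite("pics/w6.png",np.hstack(out))
```

```text
{'time_s': np.float64(8.225), 'joint_positions': array([ 1.526210e+01,  1.523150e+01,  1.005051e+02, -2.200000e-03,
        6.444240e+01,  2.390920e+01]), 'joint_vel': array([ 0.2954, -1.5403, -1.8486,  0.0049,  1.3486,  0.0115]), 'joint_torque': array([-9.72000e-02, -5.06426e+01, -3.40194e+01, -8.00000e-03,
       -4.04600e-01, -7.40000e-03]), 'position': array([0.4688, 0.1658, 0.1146]), 'tool_rot': array([-90.0744,   0.1629,  -8.6462]), 'ft_force': array([-0.2509, -0.6583, -5.516 ]), 'wrist_torque': array([ 0.0773, -0.0005,  0.0409]), 'gripper_width': np.float64(0.0246)}
```

View pics/w6.png

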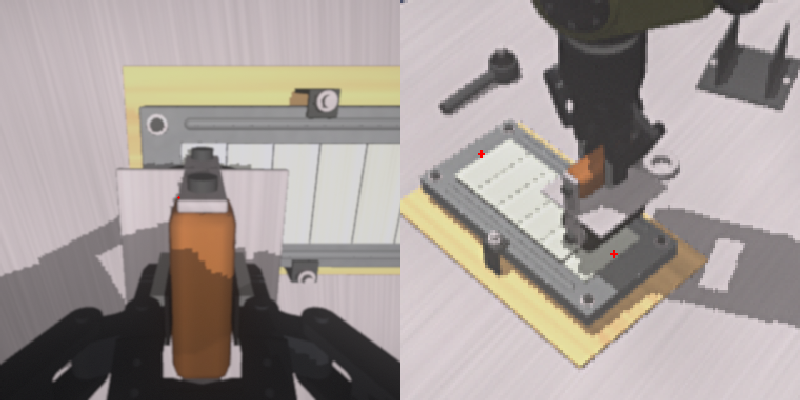

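Run:
```python
from h import *
import pickle
D=pickle.load(open("c0.pkl","rb"));ax=np.array([.9888,-.1495,0]);ay=np.array([.1495,.9888,0]);J=np.array([.553,.154,0])
def quad(c):
    im=cv2.cvtColor(c["color"],cv2.COLOR_BGR2GRAY)
    roi=np.array([proj(c,J+[0,0,.05]+ax*a+ay*b) for a,b in [(-.118,-.052),(.118,-.052),(.118,.052),(-.118,.052)]],np.int32)
    m=np.zeros_like(im);cv2.fillPoly(m,[roi],1)
    t,_=cv2.threshold(im[m>0],0,255,cv2.THRESH_OTSU)
    b=cv2.morphologyEx(((im>t)&(m>0)).astype(np.uint8),cv2.MORPH_CLOSE,np.ones((3,3)))
    k=max(cv2.findContours(b,0,1)[0],key=cv2.contourArea);M=cv2.moments(k);print(t,M["m00"])
    P=k[:,0]
    return k,(M["m10"]/M["m00"],M["m01"]/M["m00"])
cs=[D["top"],D["side"]];Q=[quad(c) for c in cs]
def tri(px):
    A=np.zeros((3,3));b=np.zeros(3)
    for c,(u,v) in zip(cs,px):
        o=np.array(c["T"])[:3,3];d=ray(c,u,v,0)-o;d/=np.linalg.norm(d);M=np.eye(3)-np.outer(d,d);A+=M;b+=M@o
    return np.linalg.solve(A,b)
p=tri([q[1] for q in Q]);print("centroid",p.round(4),"jig",((p-J)@ax).round(4),((p-J)@ay).round(4))
for h in(.04,.05,.06):
    print(h,[[round(float((ray(c,*q[1],h)-J)@a),4) for a in(ax,ay)] for c,q in zip(cs,Q)])
# end lines: extents along ax for each view as function of h
for c,q in zip(cs,Q):
    for h in(.04,.05,.06):
        X=np.array([ray(c,u,v,h)-J for u,v in q[0][:,0].astype(float)]);s=X@ax;print(h,np.percentile(s,[1,99]).round(4),np.percentile(X@ay,[1,99]).round(4))
```

```text
102.0 1777.0
172.0 1647.5
centroid [0.5509 0.1552 0.0442] jig -0.0022 0.0009
0.04 [[0.0001, 0.0027], [-0.0012, -0.0024]]
0.05 [[-0.0015, 0.0012], [-0.0081, 0.0034]]
0.06 [[-0.0031, -0.0003], [-0.015, 0.0092]]
0.04 [-0.1008  0.1043] [-0.0375  0.043 ]
0.05 [-0.1015  0.1018] [-0.0386  0.0411]
0.06 [-0.1021  0.0992] [-0.0397  0.0393]
0.04 [-0.0977  0.1075] [-0.0437  0.0374]
0.05 [-0.1034  0.0994] [-0.0374  0.0427]
0.06 [-0.1091  0.0913] [-0.031   0.0481]
```

Emit:
servo_tool --deltas '[[[0,0,-0.03],[0,0,0],1],[[0,0,-0.05],[0,0,0],1],[[0,0,-0.07],[0,0,0],1]]'

```text
time_s: 8.7
position: [0.4695, 0.1666, 0.1022]
tool_rot: [-90.0, -0.0, -8.6]
ft_force: [0.6, 0.1, -5.5]
gripper_width: 0.0242
```

Emit:
servo_tool --deltas '[[[0,0,-0.015],[0,0,0],1],[[0,0,-0.03],[0,0,0],1],[[0,0,-0.03],[0,0,0],1]]'

```text
time_s: 9.07
position: [0.4695, 0.1665, 0.0962]
tool_rot: [-90.0, 0.0, -8.6]
ft_force: [0.0, 0.7, -5.8]
gripper_width: 0.0245
```

Emit:
servo_tool --deltas '[[[0,0,-0.015],[0,0,0],1],[[0,0,-0.015],[0,0,0],1]]'

```text
time_s: 9.32
position: [0.4694, 0.1665, 0.0932]
tool_rot: [-90.0, 0.0, -8.6]
ft_force: [0.3, -0.4, -5.6]
gripper_width: 0.0241
```

Emit:
servo_tool --deltas '[[[0,0,-0.012],[0,0,0],1],[[0,0,-0.015],[0,0,0],1]]'

```text
time_s: 9.57
position: [0.4695, 0.1665, 0.0902]
tool_rot: [-90.0, 0.0, -8.6]
ft_force: [0.7, -1.2, -4.7]
gripper_width: 0.0242
```

Emit:
servo_tool --deltas '[[[0,0,-0.01],[0,0,0],1],[[0,0,-0.01],[0,0,0],1]]'

```text
time_s: 9.82
position: [0.4694, 0.1665, 0.0882]
tool_rot: [-90.0, 0.0, -8.6]
ft_force: [1.1, -0.2, -6.3]
gripper_width: 0.0246
```

Emit:
servo_tool --deltas '[[[0,0,-0.008],[0,0,0],1],[[0,0,-0.008],[0,0,0],1]]'

```text
time_s: 10.07
position: [0.4695, 0.1665, 0.0867]
tool_rot: [-90.0, 0.0, -8.6]
ft_force: [-0.7, -1.2, -5.1]
gripper_width: 0.0247
```

Emit:
servo_tool --deltas '[[[0,0,-0.008],[0,0,0],1],[[0,0,-0.008],[0,0,0],1]]'

```text
time_s: 10.32
position: [0.4694, 0.1665, 0.085]
tool_rot: [-90.0, 0.0, -8.6]
ft_force: [-0.1, -0.6, -4.9]
gripper_width: 0.0241
```

Emit:
servo_tool --deltas '[[[0,0,-0.006],[0,0,0],1],[[0,0,-0.006],[0,0,0],1]]'

```text
time_s: 10.58
position: [0.4695, 0.1665, 0.084]
tool_rot: [-90.0, 0.0, -8.6]
ft_force: [-0.7, -0.6, -5.6]
gripper_width: 0.0242
```

Emit:
servo_tool --deltas '[[[0,0,-0.006],[0,0,0],1],[[0,0,-0.006],[0,0,0],1]]'

```text
time_s: 10.82
position: [0.4703, 0.1666, 0.0837]
tool_rot: [-90.0, -0.1, -8.6]
ft_force: [-0.1, -1.2, 4.9]
gripper_width: 0.0242
```

Contact on the stuck strip at about 10 N. I'll roll back 13 mm on it to sense the tilt.

Emit:
servo_tool --deltas '[[[-0.02,0.003,0],[0,0,0],1],[[-0.04,0.006,0],[0,0,0],1],[[-0.064,0.01,0],[0,0,0],1],[[-0.064,0.01,0],[0,0,0],1]]'

```text
time_s: 11.32
position: [0.457, 0.1687, 0.0836]
tool_rot: [-90.0, -0.1, -8.6]
ft_force: [-0.1, -2.0, 5.3]
gripper_width: 0.0241
```

Emit:
servo_tool --deltas '[[[0.02,-0.003,0],[0,0,0],1],[[0.04,-0.006,0],[0,0,0],1],[[0.064,-0.01,0],[0,0,0],1],[[0.085,-0.013,0],[0,0,0],1],[[0.085,-0.013,0],[0,0,0],1]]'

```text
time_s: 11.95
position: [0.4745, 0.1659, 0.0837]
tool_rot: [-90.0, -0.1, -8.6]
ft_force: [0.1, -1.6, 8.2]
gripper_width: 0.0244
```

Emit:
servo_tool --deltas '[[[0.006,-0.001,0],[0,0,0],1],[[0.012,-0.002,0],[0,0,0],1],[[0.018,-0.003,0],[0,0,0],1],[[0.024,-0.004,0],[0,0,0],1]]'

```text
time_s: 12.45
position: [0.4783, 0.1653, 0.0836]
tool_rot: [-90.0, 0.0, -8.6]
ft_force: [-6.5, -1.3, 11.3]
gripper_width: 0.0244
```

Emit:
servo_tool --deltas '[[[0.006,-0.001,0],[0,0,0],1],[[0.012,-0.002,0],[0,0,0],1],[[0.018,-0.003,0],[0,0,0],1],[[0.024,-0.004,0],[0,0,0],1]]'

```text
time_s: 12.95
position: [0.4835, 0.1645, 0.0837]
tool_rot: [-90.0, -0.1, -8.6]
ft_force: [-2.3, -0.7, 9.1]
gripper_width: 0.0238
```

Emit:
servo_tool --deltas '[[[0.008,-0.0012,0],[0,0,0],1],[[0.016,-0.0024,0],[0,0,0],1],[[0.024,-0.0036,0],[0,0,0],1],[[0.032,-0.0048,0],[0,0,0],1]]'

```text
time_s: 13.45
position: [0.4902, 0.1634, 0.0836]
tool_rot: [-90.0, -0.1, -8.6]
ft_force: [-0.7, -1.4, 7.0]
gripper_width: 0.0245
```

Emit:
servo_tool --deltas '[[[0.01,-0.0015,0],[0,0,0],1],[[0.02,-0.003,0],[0,0,0],1],[[0.03,-0.0045,0],[0,0,0],1],[[0.04,-0.006,0],[0,0,0],1],[[0.04,-0.006,0],[0,0,0],1]]'

```text
time_s: 14.08
position: [0.4984, 0.1622, 0.0836]
tool_rot: [-90.0, -0.1, -8.6]
ft_force: [-0.1, -1.4, 5.8]
gripper_width: 0.0245
```

Emit:
servo_tool --deltas '[[[0.009,-0.0014,-0.0012],[0,0,0],1],[[0.018,-0.0028,-0.0025],[0,0,0],1],[[0.018,-0.0028,-0.0025],[0,0,0],1],[[0.018,-0.0028,-0.0025],[0,0,0],1],[[0.018,-0.0028,-0.0025],[0,0,0],1]]'

```text
time_s: 14.7
position: [0.5022, 0.1617, 0.0836]
tool_rot: [-90.0, -0.2, -8.6]
ft_force: [0.1, -2.1, 10.4]
gripper_width: 0.0244
```

Emit:
servo_tool --deltas '[[[0,0,0],[0,0,0],1],[[0,0,0],[0,0,0],1]]'

```text
time_s: 14.95
position: [0.5022, 0.1617, 0.0836]
tool_rot: [-90.0, -0.2, -8.6]
ft_force: [-0.1, -1.9, 11.4]
gripper_width: 0.0242
```

Strip 1 is home: z stays fixed at 0.0836 under a steady 16-17 N. On to strip 2.

Emit:
servo_tool --deltas '[[[0.01,-0.0015,0],[0,0,0],1],[[0.02,-0.003,0],[0,0,0],1],[[0.03,-0.0045,0],[0,0,0],1],[[0.037,-0.0055,0],[0,0,0],1]]'

```text
time_s: 15.45
position: [0.5096, 0.1605, 0.0836]
tool_rot: [-90.0, -0.1, -8.6]
ft_force: [-2.2, -2.5, 11.0]
gripper_width: 0.0243
```

Emit:
servo_tool --deltas '[[[0.006,-0.001,0],[0,0,0],1],[[0.012,-0.002,0],[0,0,0],1],[[0.018,-0.003,0],[0,0,0],1],[[0.025,-0.004,0],[0,0,0],1]]'

```text
time_s: 15.95
position: [0.5139, 0.1599, 0.0836]
tool_rot: [-90.0, -0.1, -8.6]
ft_force: [-6.4, -0.9, 13.0]
gripper_width: 0.0242
```

Emit:
servo_tool --deltas '[[[0.006,-0.001,0],[0,0,0],1],[[0.012,-0.002,0],[0,0,0],1],[[0.018,-0.003,0],[0,0,0],1],[[0.025,-0.004,0],[0,0,0],1]]'

```text
time_s: 16.45
position: [0.5193, 0.159, 0.0836]
tool_rot: [-90.0, -0.1, -8.6]
ft_force: [-2.3, -2.4, 9.9]
gripper_width: 0.0244
```

Emit:
servo_tool --deltas '[[[0.009,-0.0013,0],[0,0,0],1],[[0.018,-0.0027,0],[0,0,0],1],[[0.027,-0.004,0],[0,0,0],1],[[0.036,-0.0054,0],[0,0,0],1],[[0.042,-0.0063,0],[0,0,0],1]]'

```text
time_s: 17.08
position: [0.5279, 0.1577, 0.0836]
tool_rot: [-90.0, -0.1, -8.6]
ft_force: [-0.5, -2.4, 9.8]
gripper_width: 0.0242
```

Emit:
servo_tool --deltas '[[[0.009,-0.0013,0],[0,0,0],1],[[0.018,-0.0027,0],[0,0,0],1],[[0.027,-0.004,0],[0,0,0],1],[[0.036,-0.0054,0],[0,0,0],1],[[0.042,-0.0063,0],[0,0,0],1],[[0.042,-0.0063,0],[0,0,0],1],[[0.042,-0.0063,0],[0,0,0],1]]'

```text
time_s: 17.95
position: [0.5364, 0.1564, 0.0836]
tool_rot: [-90.0, -0.2, -8.6]
ft_force: [-0.5, -1.8, 9.7]
gripper_width: 0.0242
```

Strip 2 is home too, with z unchanged at a steady 15 N. Next is strip 3.

Emit:
servo_tool --deltas '[[[0.01,-0.0015,0],[0,0,0],1],[[0.02,-0.003,0],[0,0,0],1],[[0.03,-0.0045,0],[0,0,0],1],[[0.037,-0.0055,0],[0,0,0],1]]'

```text
time_s: 18.45
position: [0.5435, 0.1553, 0.0836]
tool_rot: [-90.0, -0.1, -8.6]
ft_force: [-4.6, -3.0, 13.3]
gripper_width: 0.0245
```

Emit:
servo_tool --deltas '[[[0.006,-0.001,0],[0,0,0],1],[[0.012,-0.002,0],[0,0,0],1],[[0.018,-0.003,0],[0,0,0],1],[[0.024,-0.004,0],[0,0,0],1],[[0.03,-0.005,0],[0,0,0],1],[[0.036,-0.006,0],[0,0,0],1],[[0.042,-0.0065,0],[0,0,0],1],[[0.049,-0.0073,0],[0,0,0],1]]'

```text
time_s: 19.45
position: [0.5533, 0.1538, 0.0836]
tool_rot: [-90.0, -0.1, -8.6]
ft_force: [-1.8, -2.1, 9.7]
gripper_width: 0.0242
```

Emit:
servo_tool --deltas '[[[0.009,-0.0013,0],[0,0,0],1],[[0.018,-0.0027,0],[0,0,0],1],[[0.027,-0.004,0],[0,0,0],1],[[0.036,-0.0054,0],[0,0,0],1],[[0.042,-0.0063,0],[0,0,0],1]]'

```text
time_s: 20.08
position: [0.5619, 0.1524, 0.0836]
tool_rot: [-90.0, -0.1, -8.6]
ft_force: [-1.6, -2.8, 10.1]
gripper_width: 0.0242
```

Emit:
servo_tool --deltas '[[[0.009,-0.0013,0],[0,0,0],1],[[0.018,-0.0027,0],[0,0,0],1],[[0.027,-0.004,0],[0,0,0],1],[[0.036,-0.0054,0],[0,0,0],1],[[0.04,-0.006,0],[0,0,0],1],[[0.04,-0.006,0],[0,0,0],1],[[0.04,-0.006,0],[0,0,0],1]]'

```text
time_s: 20.95
position: [0.5699, 0.1513, 0.0836]
tool_rot: [-90.0, -0.1, -8.6]
ft_force: [0.2, -2.5, 8.2]
gripper_width: 0.0244
```

Strip 3 is home. Strip 4 next, with 0.15 mm more bias.

Emit:
servo_tool --deltas '[[[0.01,-0.0015,-0.0008],[0,0,0],1],[[0.02,-0.003,-0.0008],[0,0,0],1],[[0.03,-0.0045,-0.0008],[0,0,0],1],[[0.037,-0.0055,-0.0008],[0,0,0],1]]'

```text
time_s: 21.45
position: [0.5772, 0.1502, 0.0836]
tool_rot: [-90.0, -0.1, -8.6]
ft_force: [-4.3, -2.3, 12.5]
gripper_width: 0.024
```

Emit:
servo_tool --deltas '[[[0.006,-0.001,0],[0,0,0],1],[[0.012,-0.002,0],[0,0,0],1],[[0.018,-0.003,0],[0,0,0],1],[[0.024,-0.004,0],[0,0,0],1],[[0.03,-0.005,0],[0,0,0],1],[[0.036,-0.006,0],[0,0,0],1],[[0.042,-0.0065,0],[0,0,0],1],[[0.049,-0.0073,0],[0,0,0],1]]'

```text
time_s: 22.45
position: [0.5869, 0.1487, 0.0835]
tool_rot: [-90.0, -0.1, -8.6]
ft_force: [-1.1, -2.5, 9.6]
gripper_width: 0.0239
```

Emit:
servo_tool --deltas '[[[0.009,-0.0013,0],[0,0,0],1],[[0.018,-0.0027,0],[0,0,0],1],[[0.027,-0.004,0],[0,0,0],1],[[0.036,-0.0054,0],[0,0,0],1],[[0.042,-0.0063,0],[0,0,0],1]]'

```text
time_s: 23.08
position: [0.5955, 0.1474, 0.0835]
tool_rot: [-90.0, -0.1, -8.6]
ft_force: [-0.1, -3.4, 9.6]
gripper_width: 0.0241
```

Emit:
servo_tool --deltas '[[[0.009,-0.0013,0],[0,0,0],1],[[0.018,-0.0027,0],[0,0,0],1],[[0.027,-0.004,0],[0,0,0],1],[[0.036,-0.0054,0],[0,0,0],1],[[0.04,-0.006,0],[0,0,0],1],[[0.04,-0.006,0],[0,0,0],1],[[0.04,-0.006,0],[0,0,0],1]]'

```text
time_s: 23.95
position: [0.6035, 0.1461, 0.0835]
tool_rot: [-90.0, -0.2, -8.6]
ft_force: [-1.1, -2.8, 9.5]
gripper_width: 0.0243
```

Strip 4 is home (15 N, z 0.0835). Strip 5 is last.

Emit:
servo_tool --deltas '[[[0.01,-0.0015,0],[0,0,0],1],[[0.02,-0.003,0],[0,0,0],1],[[0.03,-0.0045,0],[0,0,0],1],[[0.037,-0.0055,0],[0,0,0],1]]'

```text
time_s: 24.45
position: [0.6107, 0.145, 0.0835]
tool_rot: [-90.0, -0.1, -8.6]
ft_force: [-2.8, -3.4, 11.7]
gripper_width: 0.0244
```

Emit:
servo_tool --deltas '[[[0.006,-0.001,0],[0,0,0],1],[[0.012,-0.002,0],[0,0,0],1],[[0.018,-0.003,0],[0,0,0],1],[[0.024,-0.004,0],[0,0,0],1],[[0.03,-0.005,0],[0,0,0],1],[[0.036,-0.006,0],[0,0,0],1],[[0.042,-0.0065,0],[0,0,0],1],[[0.049,-0.0073,0],[0,0,0],1]]'

```text
time_s: 25.45
position: [0.6204, 0.1436, 0.0834]
tool_rot: [-90.0, -0.1, -8.6]
ft_force: [-1.4, -3.7, 8.9]
gripper_width: 0.0242
```

Emit:
servo_tool --deltas '[[[0.009,-0.0013,0],[0,0,0],1],[[0.018,-0.0027,0],[0,0,0],1],[[0.027,-0.004,0],[0,0,0],1],[[0.036,-0.0054,0],[0,0,0],1],[[0.042,-0.0063,0],[0,0,0],1]]'

```text
time_s: 26.08
position: [0.629, 0.1423, 0.0834]
tool_rot: [-90.0, -0.1, -8.6]
ft_force: [-1.4, -3.3, 8.9]
gripper_width: 0.0245
```

Emit:
servo_tool --deltas '[[[0.009,-0.0013,0],[0,0,0],1],[[0.018,-0.0027,0],[0,0,0],1],[[0.027,-0.004,0],[0,0,0],1],[[0.036,-0.0054,0],[0,0,0],1],[[0.045,-0.0067,0],[0,0,0],1],[[0.06,-0.009,0],[0,0,0],1],[[0.075,-0.011,0],[0,0,0],1],[[0.075,-0.011,0],[0,0,0],1],[[0.075,-0.011,0],[0,0,0],1]]'

```text
time_s: 27.2
position: [0.644, 0.14, 0.0834]
tool_rot: [-90.0, -0.1, -8.6]
ft_force: [-0.2, -3.7, 7.7]
gripper_width: 0.0243
```

All strips are rolled. Lifting off and carrying the roller back to the rest.

Emit:
servo_tool --deltas '[[[0,0,0.05],[0,0,0],1],[[0,0,0.15],[0,0,0],1],[[0,0,0.28],[0,0,0],1],[[0,0,0.37],[0,0,0],1],[[0,0,0.37],[0,0,0],1]]'

```text
time_s: 27.82
position: [0.6439, 0.1405, 0.1579]
tool_rot: [-89.9, -0.1, -8.6]
ft_force: [0.8, -0.1, -7.2]
gripper_width: 0.0243
```

Emit:
servo_tool --deltas '[[[-0.03,-0.09,0],[0,0,0.012],1],[[-0.1,-0.27,0],[0,0,0.036],1],[[-0.18,-0.48,0],[0,0,0.065],1],[[-0.26,-0.69,0],[0,0,0.1],1],[[-0.328,-0.86,0],[0,0,0.12],1]]'

```text
time_s: 28.45
position: [0.5766, -0.0331, 0.1551]
tool_rot: [-90.0, 0.1, 2.2]
ft_force: [0.2, 0.3, -5.8]
gripper_width: 0.0243
```

Emit:
servo_tool --deltas '[[[-0.08,-0.2,0],[0,0,0.03],1],[[-0.16,-0.41,0],[0,0,0.06],1],[[-0.24,-0.62,0],[0,0,0.09],1],[[-0.3,-0.79,0],[0,0,0.11],1],[[-0.327,-0.86,0],[0,0,0.12],1],[[-0.327,-0.86,0],[0,0,0.12],1],[[-0.327,-0.86,0],[0,0,0.12],1],[[-0.327,-0.86,0],[0,0,0.12],1]]'

```text
time_s: 29.45
position: [0.5125, -0.203, 0.1559]
tool_rot: [-90.0, 0.0, 13.0]
ft_force: [0.5, 0.8, -5.6]
gripper_width: 0.0243
```

Run:
```python
from h import *
o=get_obs();p=o["position"];print({k:np.round(v,4) for k,v in o.items()})
out=[]
for n,r in [("wrist",190),("side",60)]:
    c=camera(n);im=c["color"].copy()
    u,v=map(int,proj(c,p));u=min(max(u,r),512-r);v=min(max(v,r),384-r)
    out.append(cv2.resize(im[v-r:v+r,u-r:u+r],(400,400),interpolation=cv2.INTER_NEAREST))
cv2.imwrite("pics/w7.png",np.hstack(out))
```

```text
{'time_s': np.float64(29.45), 'joint_positions': array([-2.54142e+01,  1.91263e+01,  8.94583e+01,  4.30000e-03,
        7.14389e+01, -3.84507e+01]), 'joint_vel': array([-0.0967, -0.0351, -0.0358, -0.0344,  0.0203, -0.1685]), 'joint_torque': array([-2.63600e-01, -5.81311e+01, -3.72959e+01, -9.20000e-03,
       -3.10000e-03,  1.23000e-02]), 'position': array([ 0.5125, -0.203 ,  0.1559]), 'tool_rot': array([-8.99822e+01,  1.59000e-02,  1.30351e+01]), 'ft_force': array([ 0.5173,  0.7894, -5.5739]), 'wrist_torque': array([ 0.0317,  0.0621, -0.0074]), 'gripper_width': np.float64(0.0243)}
```

View pics/w7.png

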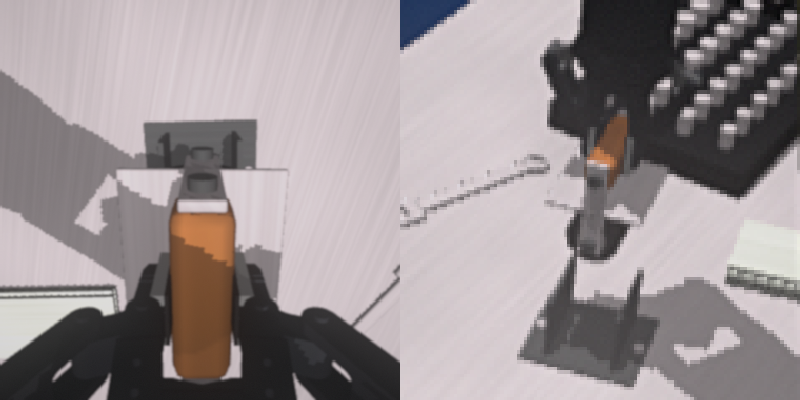

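The pose looks identical to the lift picture: roller upright, no slip, above the rest. Lowering.

Emit:
servo_tool --deltas '[[[0.001,-0.003,-0.1],[0,0,0],1],[[0.001,-0.003,-0.2],[0,0,0],1],[[0.001,-0.003,-0.3],[0,0,0],1],[[0.001,-0.003,-0.38],[0,0,0],1],[[0.001,-0.003,-0.45],[0,0,0],1],[[0.001,-0.003,-0.5],[0,0,0],1],[[0.001,-0.003,-0.53],[0,0,0],1],[[0.001,-0.003,-0.53],[0,0,0],1]]'

```text
time_s: 30.55
position: [0.5125, -0.2043, 0.05]
tool_rot: [-90.0, 0.0, 13.0]
ft_force: [0.2, 0.6, -5.9]
gripper_width: 0.0244
```

Emit:
servo_tool --deltas '[[[0,0,-0.006],[0,0,0],1],[[0,0,-0.012],[0,0,0],1],[[0,0,-0.012],[0,0,0],1]]'

```text
time_s: 30.92
position: [0.5126, -0.2043, 0.0478]
tool_rot: [-90.0, -0.0, 13.0]
ft_force: [0.1, -0.2, -5.8]
gripper_width: 0.0244
```

Emit:
servo_tool --deltas '[[[0,0,-0.004],[0,0,0],1],[[0,0,-0.004],[0,0,0],1]]'

```text
time_s: 31.18
position: [0.5126, -0.2043, 0.0471]
tool_rot: [-90.0, -0.0, 13.0]
ft_force: [0.2, 0.4, -4.5]
gripper_width: 0.0244
```

Emit:
servo_tool --deltas '[[[0,0,-0.003],[0,0,0],1],[[0,0,-0.003],[0,0,0],1]]'

```text
time_s: 31.42
position: [0.5127, -0.2043, 0.047]
tool_rot: [-90.0, -0.0, 13.0]
ft_force: [-4.4, 1.3, 5.4]
gripper_width: 0.0243
```

Seated at z 0.047. I'll ease off, release, and retreat.

Emit:
servo_tool --deltas '[[[0,0,0.002],[0,0,0],1],[[0,0,0.002],[0,0,0],-0.2],[[0,0,0.002],[0,0,0],-0.6],[[0,0,0.002],[0,0,0],-1],[[0,0,0.002],[0,0,0],-1],[[0,0,0.002],[0,0,0],-1],[[0,0,0.002],[0,0,0],-1],[[0,0,0.1],[0,0,0],-1],[[0,0,0.3],[0,0,0],-1],[[0,0,0.55],[0,0,0],-1],[[0,0,0.75],[0,0,0],-1],[[0,0,0.75],[0,0,0],-1]]'

```text
time_s: 32.92
position: [0.5136, -0.2048, 0.1995]
tool_rot: [-90.2, -0.3, 13.0]
ft_force: [0.8, -0.0, -0.1]
gripper_width: 0.0855
```

Run:
```python
from h import *
o=get_obs();print(o["time_s"],o["position"],o["gripper_width"],o["ft_force"])
c=camera("wrist");im=c["color"];h=cv2.cvtColor(im,cv2.COLOR_BGR2HSV).astype(int)
m=((h[...,0]<18)&(h[...,1]>110)&(h[...,2]>60)).astype(np.uint8)
k=max(cv2.findContours(m,0,2)[0],key=cv2.contourArea)
print(cv2.minAreaRect(np.array([ray(c,u,v,.115)[:2] for u,v in k[:,0]],np.float32)*1000))
s=camera("side")["color"]
cv2.imwrite("pics/end.png",np.hstack([cv2.resize(im,(400,300)),cv2.resize(s[100:280,160:400],(400,300),interpolation=cv2.INTER_CUBIC)]))
```

```text
32.925 [ 0.51359461 -0.20476551  0.19947766] 0.08554250329496187 [ 0.76589101 -0.04467908 -0.1184629 ]
((512.9194946289062, -203.6268768310547), (23.34664535522461, 74.38287353515625), 12.911452293395996)
```

View pics/end.png

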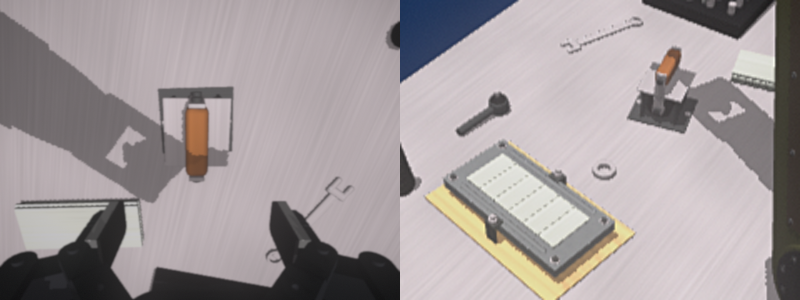

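The roller is back on its rest within 0.6 mm of where it started, upright. The sheet is flat and the bystanders are undisturbed. Handing in.

Emit:
servo_tool --deltas '[[[0,0,0],[0,0,0],-1],[[0,0,0],[0,0,0],-1]]'

```text
time_s: 33.28
position: [0.5123, -0.2042, 0.1954]
tool_rot: [-89.9, 0.1, 13.0]
ft_force: [-0.5, -0.3, -0.6]
gripper_width: 0.0852
```

```bash
python3 -c "
from station import close_job
print(close_job())"
```

```text
the job is handed in; nothing more can be done
None
```

I rolled strips 1 to 5 down in order from the stuck end, set the roller back upright on its rest, let go and handed the job in. It took about 33 s of the 72 s allowed.

- **Force:** the push was about 13–17 N on the strips. The highest reading was about 19 N, while the wheel was shared between two strips. I only saw force at the end of each move, so a brief peak between readings would not show.
- **Strips home:** on every strip the tool height stayed between 83.4 and 83.6 mm under a steady 13–17 N, the same as on the stuck strip (within about 0.3 mm). That is how I judged them home; I did not measure strip travel directly.
- **Roller:** the last wrist picture puts the handle within about 0.6 mm and 0.1° of where it started.
- **Other things on the bench:** the items visible in the last picture (bearing, spanner, tie rod, bellows edge) looked unmoved. The cleaner bottle and pliers were outside it, but the arm never went near them.

**One mismatch:** the fingertips sit about 34 mm above the reported tool point. My first grasp closed on nothing just above the handle, without any force on it. I corrected the height from the pictures and the second grasp held.

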